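# Tip the tray of steel pedestals into the matching stock bin

## Robot

A 6-joint arm with a two-finger parallel gripper is mounted at the origin on the work surface. World frame = base frame: x ahead of the robot, y to its left, z up, the work surface at z = 0. Lengths are in m, angles in degrees, forces in N, time in s.
With the tool pointing down it reaches from about 0.3 to 0.75 m from the base axis. Payload 8.5 kg.
Tool frame: the origin (TCP) lies between the finger pads; the fingertips stand ahead of it and the grasp point (between the pads) lies 8 mm behind it (env.tcp_to_tips is the z of the fingertips in the tool frame, in m); z points along the fingers, x is the direction in which the jaws open and shut, and the axes are right-handed (so a half turn about z gives the same grasp; the last joint's range is limited). The gripper opens to 85 mm and grips with 20 to 120 N. Pads are 22 mm wide; open, the fingers measure 114 mm over their backs; the gripper's body (76 mm by 85 mm) begins 54 mm behind the grasp point. The pads swing forward as they close: fully open they stand 13 mm farther back than shut.
Start: joints at [-76.736, 21.807, 74.336, -0, 83.858, -12.336], TCP at [0.238, -0.496, 0.242] pointing down, gripper open.
Joint ranges: [-178.18, 178.18], [-50.72, 133.34], [12.68, 142.11], [-81.47, 261.47], [9.98, 163.14], [-165.26, 165.26]. Speed limits (degrees/s): [136.94, 136.94, 180, 180, 180, 180].

## Interface

Orientations are given as a 3x3 rotation matrix whose columns are the frame's x, y, z axes.
In Python, from rig import observe, viewer, env gives the robot as it stands.
- The arm moves only by the tool jog_arm, never from a script. Its arguments are lists of equal length, an entry for each row: "dr": the turn, a rotation vector about the tool's x, y, z in rad, a list of three; "slide": the shift along the tool's x, y, z in m, a list of three; "gripper": the opening, from -1 (shut) to 1 (fully open), so that 0 is half open. In form: {"dr": [[rx, ry, rz], ...], "slide": [[dx, dy, dz], ...], "gripper": [gripper, ...]}. A call has exactly 10 rows; each row shifts and turns the commanded pose from where the row before left it, along the tool's axes as they then stand; what a row does not reach is not made up. A row lasts 1/10 s, in which the tool goes at most 50 mm and 8.59 degrees, less where a joint would pass 70% of its speed; a pose out of reach is approached as far as the arm can. A call is refused whole if a number of a shift passes 0.05 or a number of a turn 0.15, either way. A call with a gripper value outside its range is refused whole. The fingers move at their own pace and stop on an object; "force" is the grip in N (left out, the last holds). Time passes only in rows, so rows that do not move let the fingers close, or fill a call up. It gives the time, the measured TCP pose, the force and the opening at its end, in the units of the state.
- observe(): the state, without advancing time (a new reading comes with each control period).
- viewer.get_image(name): name is "scene" or "top"; returns a dict with "pixels" (420x560x3 uint8, blue, green, red), "camera_matrix" (3x3 intrinsics, pixels), "dist_coeffs" ([k1, k2, p1, p2, k3] as OpenCV has them; the pictures are not rectified), "R" (3x3) and "t" (3): a world point X has camera coordinates R X + t. Camera axes: x right, y down, z forward; pixel columns grow to the right and rows downward; lengths in m; the calibration is good to about 2 mm. A picture is of the moment at which its call begins. There is no depth.
- env.close_job(): hands the job in, once; it reports no verdict.
The state is a dict: "time_s": time; "q": joint angles; "qvel": joint speeds; "joint_efforts": joint torques, N m; "position": TCP position; "tool_rot": TCP orientation; "ft_force": force on the tool from outside, world axes, zero at the start; "wrist_torque": the same for the moment, N m; "grip_width": finger opening in m.
Only numpy, scipy, OpenCV 4.12 (cv2) and the standard library are available. Lean on these libraries where they do the work, as an engineer would, in place of code of your own. Each camera call takes 0.05 s, during which the arm holds its last target.

## Task

Pick up the black tray by its orange grip and tip all five steel pedestals into whichever stock bin already holds a steel pedestal, not the one with the black clamp, leaving those two samples in their bins. Then set the empty tray back upright in the middle of its green mat and let go; do not bump the aligned optics on their posts or push the screwdriver, jar and lens cap about.

Things in the scene. Friction and masses are not known exactly. Their poses are not given: they have to be found in the camera images.
- tray: black tray 120 (x) x 96 (y) mm; walls 4 mm thick, 38 mm high, but the front (-x) wall, the pouring lip, only 14 mm; floor 4 mm. Behind the rear wall stands an orange grip fin, an upright block from x=+60 to +104, 14 wide in y, 85 high from the underside, to be pinched across its 14 mm. Origin: centre of the 120 x 96 underside; z up. 0.2 kg; starts on the mat with the five parts in it
- tray_grip (a point): point in the middle of the orange fin, 62 mm above the tray's underside and 84 mm behind (+x) its centre; axes as the tray's
- tray_lip (a point): middle of the upper edge of the tray's low front wall, 58 mm before (-x) its centre, 14 mm above its underside
- mat: green mat 150 x 150 x 4 mm fixed on the aluminium breadboard (whose top is at z = 12 mm), the tray's place; origin: centre of its underside
- bin_blue: fixed blue open stock bin, outside 160 (x) x 150 (y) x 85 (z) mm, walls and floor 4 mm; origin: centre of its underside
- bin_yellow: fixed yellow open stock bin, same size as the blue one; origin: centre of its underside
- sample_steel: one bright steel pedestal like those in the tray (26 mm flange, 24 mm tall), lying in one of the two bins and so marking it as the steel bin; origin: centre of its underside
- sample_black: one black clamp block 34 x 26 x 22 mm with a dark thumbscrew, lying in the other bin; origin: centre of its underside
- part0: one of five bright steel pedestals in the tray: flange 26 mm across and 6 mm thick, stem 18 mm across, 24 mm tall in all, about 40 g; origin: centre of the flange's underside
- part1: one of five bright steel pedestals in the tray: flange 26 mm across and 6 mm thick, stem 18 mm across, 24 mm tall in all, about 40 g; origin: centre of the flange's underside
- part2: one of five bright steel pedestals in the tray: flange 26 mm across and 6 mm thick, stem 18 mm across, 24 mm tall in all, about 40 g; origin: centre of the flange's underside
- part3: one of five bright steel pedestals in the tray: flange 26 mm across and 6 mm thick, stem 18 mm across, 24 mm tall in all, about 40 g; origin: centre of the flange's underside
- part4: one of five bright steel pedestals in the tray: flange 26 mm across and 6 mm thick, stem 18 mm across, 24 mm tall in all, about 40 g; origin: centre of the flange's underside
- optic_near_left: aligned lens in a black mount on a steel post, fixed to the breadboard, 110 mm tall, within 26 mm of its axis all round; origin: on its axis, underside
- optic_near_right: aligned filter in a black mount on a steel post, fixed to the breadboard, 110 mm tall, within 26 mm of its axis all round; origin: on its axis, underside
- optic_far_left: aligned mirror in a black mount on a steel post, fixed to the breadboard, 165 mm tall, within 26 mm of its axis all round; origin: on its axis, underside
- optic_far_right: aligned lens in a black mount on a steel post, fixed to the breadboard, 165 mm tall, within 26 mm of its axis all round; origin: on its axis, underside
- driver: loose screwdriver 150 mm long, lying on the breadboard; origin about its middle
- jar: loose amber jar with a white cap, 44 mm across, 50 mm tall; origin: centre of its underside
- lens_cap: loose red lens cap, 38 mm across, 16 mm tall; origin: centre of its underside
Not all that is in view belongs to the job. What is shaped like the tray but turquoise is not meant.

How it is judged:
By the outcome, as a careful person would: the job done as asked, in the order asked, and still so for the second after the job is handed in, with the robot touching nothing.
It also fails if it takes over 54 s, if anything falls off the work surface, if the arm or the gripper's body presses on something with over 40 N, if the wrist force passes 120 N, or if a joint passes its speed limit or range.

## Working session

There is one attempt and no reset: what is moved stays moved. The work goes in short steps, Python scripts to look and compute and a tool call to move; the robot and the scene stay as the last step left them, time stands still between calls to the robot, and variables do not carry over. Pictures are saved under pics/ and viewed, and the job is handed in when it is done.

Besides the shell and the picture viewer there is one more tool, called after ">>>" as name(argument=value, ...) on one line, values as JSON. jog_arm: Moves the arm, as the interface text tells. Its arguments: {"type":"object","properties":{"dr":{"type":"array","items":{"type":"array","items":{"type":"number"}}},"slide":{"type":"array","items":{"type":"array","items":{"type":"number"}}},"gripper":{"type":"array","items":{"type":"number"}},"force":{"type":"number"}},"required":["dr","slide","gripper"]}

```bash
ls; mkdir -p pics; python3 - <<'E'
from rig import observe, viewer, env
import cv2
for n in("scene","top"):
    d=viewer.get_image(n); cv2.imwrite(f"pics/{n}0.png",d["pixels"]); print(n,d["camera_matrix"],d["dist_coeffs"],d["R"],d["t"])
print(observe(), env.tcp_to_tips)
E
```

```text
pics
scene [[407.51412614   0.         277.00186916]
 [  0.         407.51412614 211.36405673]
 [  0.           0.           1.        ]] [-0.10800579  0.          0.          0.          0.        ] [[ 0.01167602  0.99992991 -0.00196113]
 [ 0.60550365 -0.00863114 -0.79579572]
 [-0.79575687  0.00810425 -0.60556199]] [-0.01143223 -0.2205211   1.33221574]
top [[499.34143985   0.         277.55443322]
 [  0.         499.34143985 212.09445562]
 [  0.           0.           1.        ]] [0.05593793 0.         0.         0.         0.        ] [[ 0.02432932 -0.99960715  0.01391508]
 [-0.99844053 -0.0249958  -0.04991711]
 [ 0.05024532 -0.01267893 -0.99865642]] [-0.02702053  0.46541775  1.23287389]
{'time_s': 0.1, 'q': array([-7.67335167e+01,  2.18385888e+01,  7.43782357e+01,  3.58278711e-04,
        8.38578787e+01, -1.23347844e+01]), 'qvel': array([ 0.04495175, -0.0909791 , -0.24559589,  0.0642324 , -0.00178766,
       -0.05014061]), 'joint_efforts': array([ 5.09467791e-03, -4.49219477e+01, -2.31654865e+01, -7.67110578e-05,
        3.72105031e-03, -5.60941501e-06]), 'position': array([ 0.23761035, -0.49576247,  0.24177264]), 'tool_rot': array([[ 4.32104908e-01, -9.01823299e-01, -2.93149055e-04],
       [-9.01822449e-01, -4.32104913e-01,  1.27044882e-03],
       [-1.27239149e-03, -2.84598771e-04, -9.99999150e-01]]), 'ft_force': array([-0.29980843,  0.28397182,  0.00852445]), 'wrist_torque': array([ 0.05457062, -0.0134163 , -0.07401964]), 'grip_width': 0.0855436425631204} 0.011
```

View pics/scene0.png

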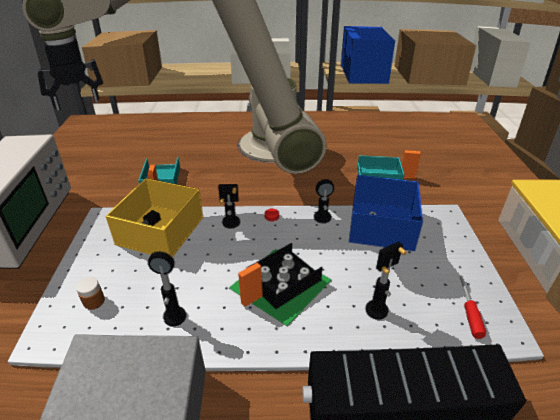

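View pics/top0.png

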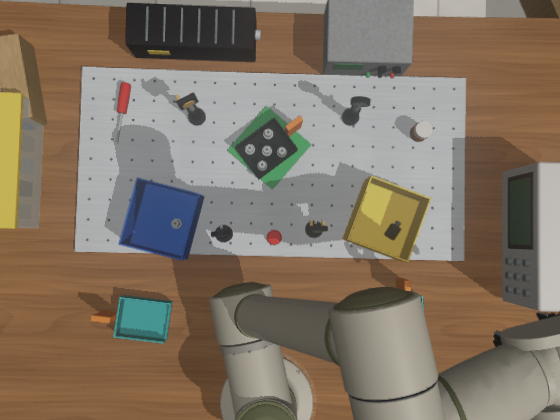

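The scene view and the top view agree. The blue bin (top 162,218) holds a steel pedestal at (176,223), and the yellow bin (387,219) holds the black clamp at (392,230). The tray is at (268,148) with its fin at (294,125). Next I'll measure these.

```bash
cat > h.py <<'E'
import numpy as np, cv2
from rig import observe, viewer, env
def ray(d,px):
    K=d["camera_matrix"];u=cv2.undistortPoints(np.array([[px]],float),K,np.array(d["dist_coeffs"],float))[0,0]
    R=np.array(d["R"]);t=np.array(d["t"]);return -R.T@t, R.T@np.array([u[0],u[1],1.])
def plane(d,px,z):
    c,v=ray(d,px); return c+v*(z-c[2])/v[2]
def proj(d,X):
    p,_=cv2.projectPoints(np.array(X,float).reshape(-1,1,3),cv2.Rodrigues(np.array(d["R"]))[0],np.array(d["t"]),d["camera_matrix"],np.array(d["dist_coeffs"],float)); return p[:,0]
E
python3 - <<'E'
from h import *
d=viewer.get_image("top"); s=viewer.get_image("scene")
def blobs(d,lo,hi,amin=60):
    m=cv2.inRange(cv2.cvtColor(d["pixels"],cv2.COLOR_BGR2HSV),lo,hi)
    n,l,st,c=cv2.connectedComponentsWithStats(m)
    return [(st[i],c[i],(l==i)) for i in range(1,n) if st[i][4]>=amin]
for nm,lo,hi in(("orange",(5,150,120),(20,255,255)),("green",(50,100,50),(80,255,255)),("blue",(105,100,40),(130,255,255)),("yellow",(22,120,60),(32,255,255)),("red",(0,150,80),(4,255,255))):
    for k,im in(("top",d),("scene",s)):
        for st,c,m in blobs(im,lo,hi):
            cn=max(cv2.findContours(m.astype(np.uint8),cv2.RETR_EXTERNAL,cv2.CHAIN_APPROX_NONE)[0],key=cv2.contourArea)
            h=cv2.convexHull(cn); ap=cv2.approxPolyDP(h,3,True)[:,0].tolist()
            print(nm,k,st[:5],c.round(1),ap)
for n,im,(x0,y0,x1,y1) in(("ztray",d,(210,90,330,200)),("zblue",d,(110,170,230,265)),("zstray",s,(220,230,340,330))):
    cv2.imwrite(f"pics/{n}.png",cv2.resize(im["pixels"][y0:y1,x0:x1],None,fx=6,fy=5.4 if n!="zz" else 6,interpolation=cv2.INTER_CUBIC)[:600])
E
```

```text
orange top [404 280   7  11  62] [407.  285.6] [[408, 280], [410, 290], [405, 290], [404, 281]]
orange top [ 90 315  26   9 159] [101.9 318.7] [[115, 315], [109, 323], [90, 320], [91, 315]]
orange scene [  307   111   253   309 19724] [462.1 206.3] [[307, 112], [475, 113], [549, 179], [559, 314], [559, 419], [538, 417], [344, 175]]
orange scene [   54   112   250    95 15464] [167.2 156.2] [[303, 203], [100, 206], [69, 192], [54, 134], [70, 116], [250, 112], [292, 177]]
orange scene [239 263  23  43 752] [250.1 283.7] [[258, 263], [261, 296], [244, 305], [239, 273]]
orange scene [   0  302   58  118 3781] [ 19.7 369.7] [[34, 303], [57, 373], [39, 419], [0, 419], [0, 302]]
orange scene [ 210  373  100   47 3112] [270.4 394.4] [[309, 419], [249, 419], [210, 374], [307, 374]]
green top [261 133  49  55 706] [286.1 161.5] [[297, 133], [309, 145], [271, 187], [261, 178]]
green top [228 146  19  20  80] [235.7 154.3] [[231, 146], [246, 165], [228, 150]]
green scene [ 253  275   78   51 1086] [292.4 302.8] [[330, 279], [287, 325], [253, 303], [322, 275]]
green scene [230 281  10  14  75] [2
[... 773 characters left out ...]
143 186  45  24 164] [165.6 197.3] [[187, 206], [186, 209], [143, 200], [149, 189], [173, 186]]
yellow scene [106 212  78  31 336] [145.1 223.7] [[183, 214], [160, 236], [122, 242], [106, 216]]
yellow scene [133 236  27  17  90] [145.3 244.2] [[133, 240], [140, 236], [159, 249], [153, 252]]
red top [118  83  12  30 236] [123.4  96.6] [[126, 83], [129, 89], [123, 112], [118, 110], [121, 84]]
red top [268 236  12   8  62] [273.2 240. ] [[279, 237], [276, 243], [268, 240], [269, 236]]
red scene [265 209  14  12 134] [271.3 214.3] [[275, 209], [278, 217], [267, 219], [265, 212]]
red scene [465 300  21  39 473] [474.7 319.6] [[470, 300], [475, 303], [485, 330], [480, 338], [473, 335], [465, 303]]
```

View pics/ztray.png

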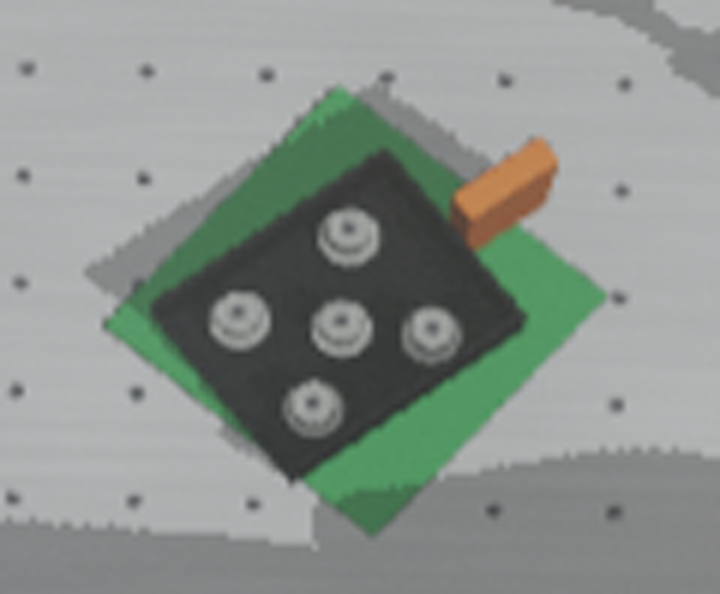

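View pics/zstray.png

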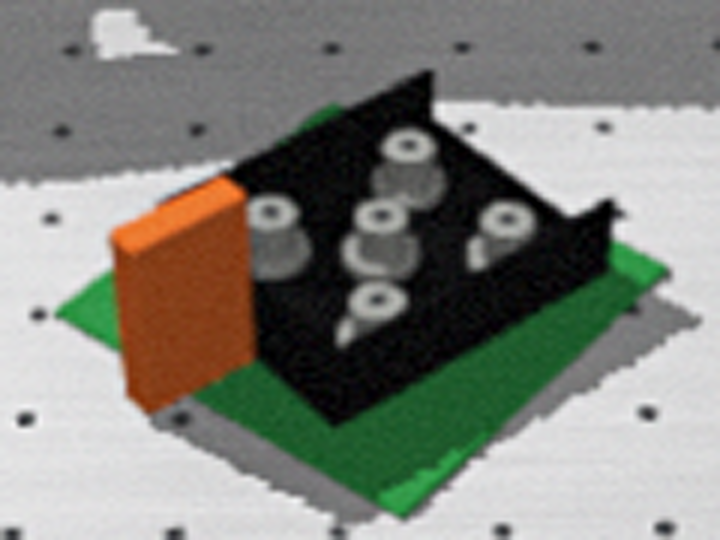

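The zoom shows the fin top at (455,195)–(545,140)–(557,160)–(470,215), and the tray rim corners at (385,150), (525,320), (293,482) and (155,308). The mat corners are at (340,85), (605,295), (372,537) and (105,325). The lip faces lower left, towards blue, and all five pedestals stand upright.

```bash
python3 - <<'E'
from h import *
d=viewer.get_image("top"); s=viewer.get_image("scene")
Z=lambda p:(210+(p[0]+.5)/6-.5,90+(p[1]+.5)/5.4-.5)
S=lambda p:(220+(p[0]+.5)/6-.5,230+(p[1]+.5)/5.4-.5)
def show(n,ps,z,f=Z,im=d):
    P=np.array([plane(im,f(p),z) for p in ps])[:,:2]; print(n,(P*1e3).round(1).tolist(),"c",(P.mean(0)*1e3).round(1),"len",[round(np.linalg.norm(P[i]-P[i-1])*1e3,1) for i in range(len(P))],"ang",[round(np.degrees(np.arctan2(*(P[i]-P[i-1])[::-1])),1) for i in range(len(P))]);return P
show("fin top",[(453,196),(544,139),(558,160),(470,216)],.101)
show("tray",[(385,150),(525,320),(293,484),(152,305)],.054)
show("mat",[(340,85),(606,296),(372,537),(103,325)],.016)
show("fin scene",[(113,238),(225,177),(246,200),(128,257)],.101,S,s)
I=lambda p:p
# bins, hull vertices
show("blue rim",[(137,178),(203,194),(185,259),(119,243)],.097,I)
show("blue rim s",[(357,175),(418,182),(422,222),(349,214)],.097,I,s)
show("yellow rim",[(371,176),(430,198),(407,261),(343,238)],.097,I)
print(plane(d,(176,224),.036))
P=[plane(d,Z(p),.044) for p in [(349,230),(238,314),(341,321),(432,328),(313,402)]]
print(np.round(P,3))
# optics/loose bases
for n,p,im in(("nl s",(323,216),s),("nl t",(224,234),d),("nr s",(230,222),s),("nr t",(315,230),d),("fl s",(377,310),s),("fl t",(197,118),d),("fr s",(174,317),s),("fr t",(351,117),d)): print(n,plane(im,p,.018)[:2].round(3))
print("cap",plane(d,(274,238),.028),"jar",plane(d,(424,129),.062))
for n,(x0,y0,x1,y1) in(("zb",(110,165,290,265)),):
    cv2.imwrite(f"pics/{n}.png",cv2.resize(d["pixels"][y0:y1,x0:x1],None,fx=4.4,fy=4.4,interpolation=cv2.INTER_CUBIC))
E
```

```text
fin top [[663.0, -27.0], [688.7, -61.8], [679.7, -67.5], [654.5, -33.9]] c [671.5 -47.5] len [np.float64(10.9), np.float64(43.3), np.float64(10.6), np.float64(42.1)] ang [np.float64(38.7), np.float64(-53.5), np.float64(-147.8), np.float64(126.9)]
tray [[693.6, -0.2], [618.3, -58.6], [542.1, 33.1], [621.0, 92.0]] c [618.8  16.6] len [np.float64(117.3), np.float64(95.3), np.float64(119.2), np.float64(98.4)] ang [np.float64(-51.8), np.float64(-142.2), np.float64(129.8), np.float64(36.7)]
mat [[732.6, 19.3], [637.2, -93.9], [522.8, 0.8], [618.0, 114.9]] c [627.7  10.3] len [np.float64(149.2), np.float64(148.1), np.float64(148.5), np.float64(148.6)] ang [np.float64(-39.8), np.float64(-130.1), np.float64(140.4), np.float64(50.2)]
fin scene [[680.7, -65.6], [652.2, -32.8], [663.3, -26.1], [689.4, -60.6]] c [671.4 -46.3] len [np.float64(10.0), np.float64(43.4), np.float64(13.0), np.float64(43.2)] ang [np.float64(-150.2), np.float64(131.0), np.float64(31.0), np.float64(-52.9)]
blue rim [[532.4, 312.1], [499.3, 159.4], [348.4, 195.7], [381.7, 347.1]] c [440.4 253.6] len [np.float64(154.7), np.
[... 348 characters left out ...]
, np.float64(-13.3), np.float64(-101.2)]
yellow rim [[551.3, -230.2], [503.3, -367.7], [356.1, -316.0], [405.4, -167.5]] c [ 454.  -270.4] len [np.float64(158.8), np.float64(145.7), np.float64(156.0), np.float64(156.4)] ang [np.float64(-23.2), np.float64(-109.3), np.float64(160.7), np.float64(71.6)]
[0.42960991 0.23066875 0.036     ]
[[ 0.659  0.014  0.044]
 [ 0.62   0.058  0.044]
 [ 0.618  0.016  0.044]
 [ 0.615 -0.021  0.044]
 [ 0.581  0.026  0.044]]
nl s [0.408 0.119]
nl t [0.408 0.115]
nr s [ 0.429 -0.107]
nr t [ 0.424 -0.109]
fl s [0.701 0.194]
fl t [0.695 0.191]
fr s [ 0.712 -0.19 ]
fr t [ 0.708 -0.193]
cap [ 0.40129783 -0.00815102  0.028     ] jar [ 0.67241738 -0.36239833  0.062     ]
```

View pics/zb.png

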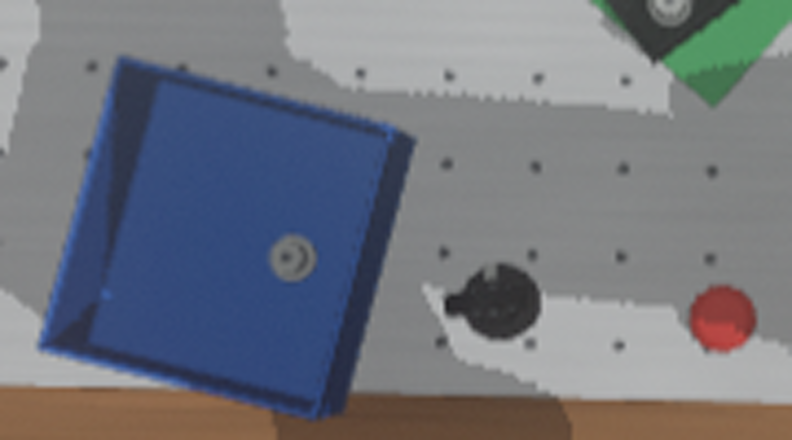

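The steel bin is blue, centred near (0.440,0.255) with its rim at 0.097. The tray is at (0.619,0.0165), yaw about −52°. The fin centre is at (0.671,−0.047) in both views, and the mat centre is at (0.628,0.010), yaw −40°. The sizes match the given ones, so I'm moving over the fin.

>>> jog_arm(dr=[[0,0,0],[0,0,0],[0,0,0],[0,0,0],[0,0,0],[0,0,0],[0,0,0],[0,0,0],[0,0,0],[0,0,0]], slide=[[-0.011,-0.029,0],[-0.011,-0.029,0],[-0.011,-0.029,0],[-0.011,-0.029,0],[-0.011,-0.029,0],[-0.011,-0.029,0],[-0.011,-0.029,0],[-0.011,-0.029,0],[-0.011,-0.029,0],[-0.011,-0.029,0]], gripper=[1,1,1,1,1,1,1,1,1,1], force=110)

```text
time_s: 1.3
position: [0.4524, -0.2704, 0.2423]
tool_rot: [[0.432, -0.902, -0.0], [-0.902, -0.432, 0.0], [-0.0, 0.0, -1.0]]
ft_force: [-0.3, -0.7, -0.4]
grip_width: 0.0851
```

```bash
python3 - <<'E'
from h import *
print([a for a in dir(env) if a[0]!='_'])
o=observe();print(o["time_s"],o["q"].round(3),o["position"].round(4),o["tool_rot"].round(4))
E
```

```text
['MotionError', 'close_job', 'tcp_to_tips']
1.3 [-4.3753e+01  1.9501e+01  7.7941e+01 -1.0000e-03  8.2561e+01  2.0647e+01] [ 0.4524 -0.2704  0.2423] [[ 0.4321 -0.9018 -0.    ]
 [-0.9018 -0.4321  0.    ]
 [-0.      0.     -1.    ]]
```

>>> jog_arm(dr=[[0,0,0],[0,0,0],[0,0,0],[0,0,0],[0,0,0],[0,0,0],[0,0,0],[0,0,0],[0,0,0],[0,0,0]], slide=[[-0.011,-0.029,0],[-0.011,-0.029,0],[-0.011,-0.029,0],[-0.011,-0.029,0],[-0.011,-0.029,0],[-0.011,-0.029,0],[-0.011,-0.029,0],[-0.011,-0.029,0],[-0.011,-0.029,0],[-0.011,-0.029,0]], gripper=[1,1,1,1,1,1,1,1,1,1])

```text
time_s: 2.3
position: [0.6664, -0.0459, 0.2422]
tool_rot: [[0.432, -0.902, -0.0], [-0.902, -0.432, 0.0], [-0.0, 0.0, -1.0]]
ft_force: [0.0, -1.2, 0.7]
grip_width: 0.0852
```

>>> jog_arm(dr=[[0,0,0.136],[0,0,0.136],[0,0,0.136],[0,0,0.136],[0,0,0.136],[0,0,0.136],[0,0,0.136],[0,0,0.136],[0,0,0.136],[0,0,0.136]], slide=[[0,0,0],[0,0,0],[0,0,0],[0,0,0],[0,0,0],[0,0,0],[0,0,0],[0,0,0],[0,0,0],[0,0,0]], gripper=[1,1,1,1,1,1,1,1,1,1])

```text
time_s: 3.3
position: [0.6656, -0.047, 0.2421]
tool_rot: [[-0.795, -0.607, -0.0], [-0.607, 0.795, 0.0], [0.0, 0.0, -1.0]]
ft_force: [-0.7, 0.0, -0.2]
grip_width: 0.0857
```

```bash
python3 - <<'E'
from h import *
s=viewer.get_image("scene"); d=viewer.get_image("top")
cv2.imwrite("pics/s1.png",s["pixels"]);cv2.imwrite("pics/t1.png",d["pixels"])
o=observe();print(o["time_s"],o["q"].round(3),o["position"].round(4),o["tool_rot"].round(4))
R=o["tool_rot"];print("slide to grip",R.T@(np.array([.671,-.047,.070])-o["position"]),np.degrees(np.arctan2(R[1,0],R[0,0])))
E
```

```text
3.4 [-1.4181e+01  3.4157e+01  5.3072e+01  2.0000e-03  9.2793e+01  1.2821e+02] [ 0.6656 -0.047   0.2421] [[-7.922e-01 -6.103e-01 -4.000e-04]
 [-6.103e-01  7.922e-01  1.000e-04]
 [ 2.000e-04  3.000e-04 -1.000e+00]]
slide to grip [-0.00430166 -0.00336255  0.17212848] -142.39081759817827
```

>>> jog_arm(dr=[[0,0,0],[0,0,0],[0,0,0],[0,0,0],[0,0,0],[0,0,0],[0,0,0],[0,0,0],[0,0,0],[0,0,0]], slide=[[-0.004,-0.003,0.019],[0,0,0.019],[0,0,0.019],[0,0,0.019],[0,0,0.019],[0,0,0.019],[0,0,0.019],[0,0,0.019],[0,0,0.015],[0,0,0.005]], gripper=[1,1,1,1,1,1,1,1,1,1])

```text
time_s: 4.4
position: [0.6699, -0.0468, 0.0685]
tool_rot: [[-0.789, -0.614, -0.003], [-0.614, 0.789, 0.001], [0.002, 0.002, -1.0]]
ft_force: [-0.4, -0.3, 1.3]
grip_width: 0.0855
```

```bash
python3 - <<'E'
from h import *
s=viewer.get_image("scene"); d=viewer.get_image("top")
cv2.imwrite("pics/s2.png",cv2.resize(s["pixels"][200:340,180:360],None,fx=4,fy=4))
cv2.imwrite("pics/t2.png",cv2.resize(d["pixels"][80:200,200:360],None,fx=4,fy=4))
E
```

```text
(no output)
```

View pics/s2.png

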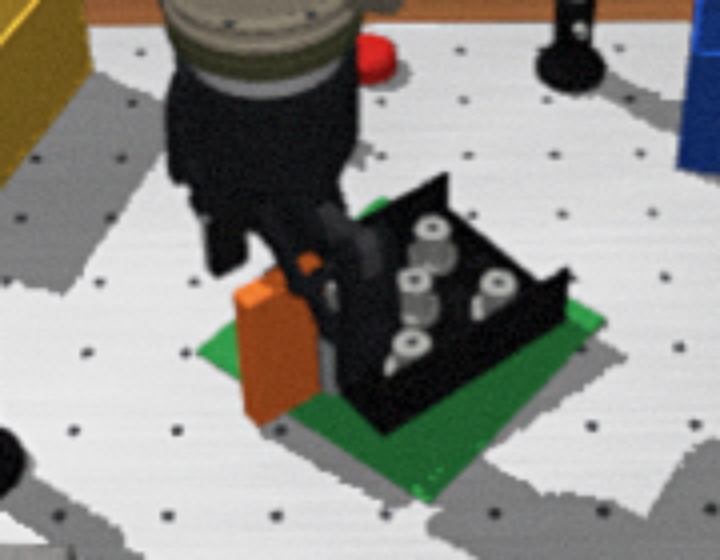

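View pics/t2.png

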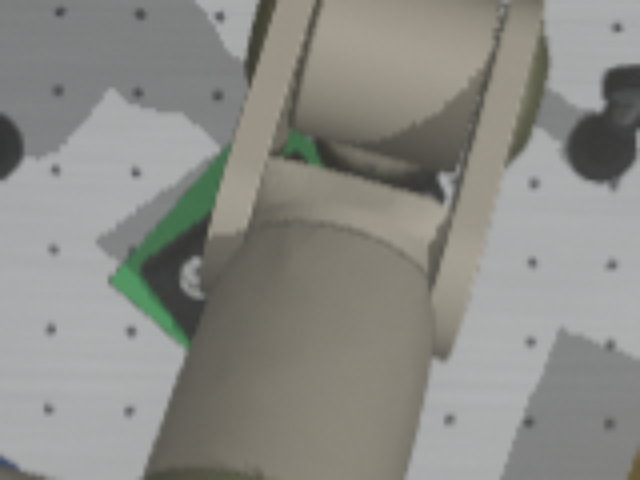

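The scene crop shows the jaws straddling the orange fin, with one finger at (225,240), the other at (345,300), and the fin between them. I'm closing the gripper.

>>> jog_arm(dr=[[0,0,0],[0,0,0],[0,0,0],[0,0,0],[0,0,0],[0,0,0],[0,0,0],[0,0,0],[0,0,0],[0,0,0]], slide=[[0,0,0],[0,0,0],[0,0,0],[0,0,0],[0,0,0],[0,0,0],[0,0,0],[0,0,0],[0,0,0],[0,0,0]], gripper=[-1,-1,-1,-1,-1,-1,-1,-1,-1,-1], force=110)

```text
time_s: 5.5
position: [0.6708, -0.047, 0.0708]
tool_rot: [[-0.791, -0.611, 0.001], [-0.611, 0.791, -0.0], [-0.0, -0.001, -1.0]]
ft_force: [-0.6, -0.3, 6.0]
grip_width: 0.0129
```

```bash
python3 - <<'E'
from h import *
o=observe();print(o["time_s"],o["q"].round(3),o["position"].round(4),o["tool_rot"].round(4),o["ft_force"],o["wrist_torque"],o["grip_width"])
# kinematic fit
from scipy.optimize import least_squares
Q=[([-76.7335,21.83859,74.37824,0,83.85788],[.23761,-.49576,.24177]),([-43.753,19.501,77.941,0,82.561],[.4524,-.2704,.2423]),([-14.181,34.157,53.072,0,92.793],[.6656,-.047,.2421]),(o["q"],o["position"])]
def f(p):
    e,hL,a2,a3,b=p;r=[]
    for q,P in Q:
        a=np.radians(q);c1,s1=np.cos(a[0]),np.sin(a[0])
        R=c1*P[0]+s1*P[1];T=-s1*P[0]+c1*P[1];A=a[1]+a[2]
        r+=[T-e,R-(a2*np.sin(a[1])+a3*np.sin(A)+b*np.cos(A)),P[2]-(hL+a2*np.cos(a[1])+a3*np.cos(A)-b*np.sin(A))]
    return r
s=least_squares(f,[.1,0,.4,.4,0]);print(s.x,np.abs(s.fun).max())
E
```

```text
5.5 [-1.40670e+01  4.24060e+01  6.61680e+01 -1.00000e-03  7.13790e+01
  1.28256e+02] [ 0.6708 -0.047   0.0708] [[-7.915e-01 -6.112e-01  8.000e-04]
 [-6.112e-01  7.915e-01 -2.000e-04]
 [-5.000e-04 -6.000e-04 -1.000e+00]] [-0.6239928  -0.31696986  5.99021499] [-0.039954    0.16630268 -0.08139579] 0.012865900278968745
[ 0.11750863 -0.11754227  0.53760083  0.35040592  0.10234046] 0.0001897990630144175
```

The jaws read 12.9 mm, which fits the 14 mm fin. I'm lifting gently.

>>> jog_arm(dr=[[0,0,0],[0,0,0],[0,0,0],[0,0,0],[0,0,0],[0,0,0],[0,0,0],[0,0,0],[0,0,0],[0,0,0]], slide=[[0,0,-0.005],[0,0,-0.01],[0,0,-0.02],[0,0,-0.025],[0,0,-0.025],[0,0,-0.025],[0,0,-0.025],[0,0,-0.025],[0,0,-0.015],[0,0,-0.005]], gripper=[-1,-1,-1,-1,-1,-1,-1,-1,-1,-1])

```text
time_s: 6.5
position: [0.6709, -0.0469, 0.2524]
tool_rot: [[-0.791, -0.611, 0.003], [-0.611, 0.791, -0.001], [-0.002, -0.002, -1.0]]
ft_force: [0.0, -0.5, -3.1]
grip_width: 0.0126
```

```bash
python3 - <<'E'
from h import *
s=viewer.get_image("scene")
cv2.imwrite("pics/s3.png",cv2.resize(s["pixels"][100:340,100:440],None,fx=2.3,fy=2.3))
o=observe();print(o["time_s"],o["q"].round(3),o["position"].round(4),o["ft_force"],o["wrist_torque"],o["grip_width"])
E
```

```text
6.55 [-1.40630e+01  3.44290e+01  5.09980e+01 -3.00000e-03  9.44510e+01
  1.28252e+02] [ 0.6708 -0.0469  0.2519] [-0.27986912 -0.1668397  -3.59371349] [-0.22469512 -0.22206721 -0.00118987] 0.012472410489894777
```

View pics/s3.png

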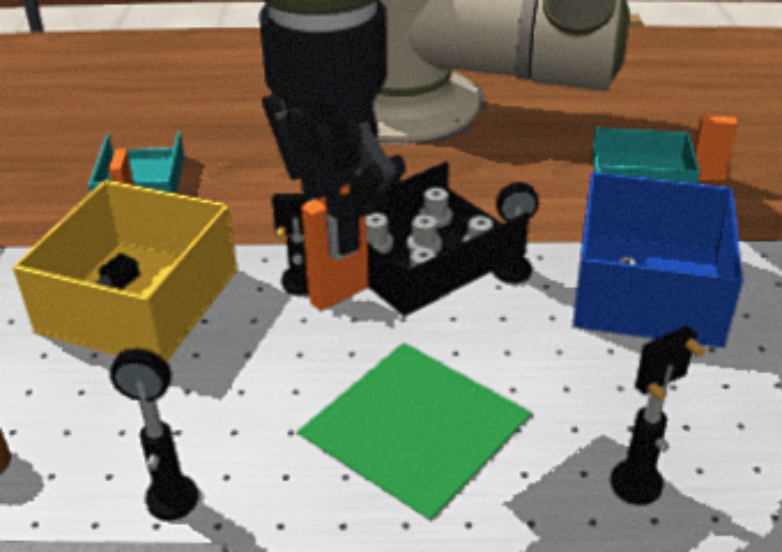

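The tray hangs level with all five parts in it. It spans (370–490, 190–300) in the crop, and the mat is clear. A small lip-up tilt will tell me the wrist length for reach planning.

>>> jog_arm(dr=[[-0.03,0,0],[-0.03,0,0],[-0.03,0,0],[-0.03,0,0],[0,0,0],[0,0,-0.05],[0,0,-0.1],[0,0,-0.1],[0,0,-0.1],[0,0,-0.05]], slide=[[0,0,0],[0,0,0],[0,0,0],[0,0,0],[0,0,0],[0,0,0],[0,0,0],[0,0,0],[0,0,0],[0,0,0]], gripper=[-1,-1,-1,-1,-1,-1,-1,-1,-1,-1])

```text
time_s: 7.55
position: [0.6705, -0.0467, 0.2496]
tool_rot: [[-0.489, -0.869, -0.074], [-0.871, 0.483, 0.094], [-0.046, 0.11, -0.993]]
ft_force: [0.1, 0.1, -4.3]
grip_width: 0.0129
```

```bash
cat >> h.py <<'E'
from scipy.spatial.transform import Rotation as Ro
def fk(q,p):
    e,h,a2,a3,b,L,e2=p; a=np.radians(q)
    ry=lambda t:Ro.from_euler('y',t).as_matrix(); rz=lambda t:Ro.from_euler('z',t).as_matrix()
    R=rz(a[0]); P=np.array([0,0,h])+R@[0,e,0]
    R=R@ry(a[1]); P=P+R@[0,0,a2]
    R=R@ry(a[2]); P=P+R@[b,0,a3]
    R=R@rz(a[3])@ry(a[4]); P=P+R@[0,e2,0]
    R=R@rz(a[5]); P=P+R@[0,0,L]
    return P,R
E
python3 - <<'E'
from h import *
from scipy.optimize import least_squares
o=observe();print(o["time_s"],o["q"].round(3).tolist(),o["position"].round(5).tolist(),o["tool_rot"].round(4).tolist())
Q=[([-76.7335,21.83859,74.37824,0,83.85788,-12.335],[.23761,-.49576,.24177]),([-43.753,19.501,77.941,0,82.561,20.647],[.4524,-.2704,.2423]),([-14.181,34.157,53.072,0,92.793,128.21],[.6656,-.047,.2421]),([-14.067,42.406,66.168,-.001,71.379,128.256],[.6708,-.047,.0708]),
([-14.063,34.429,50.998,0,94.451,128.252],[.6708,-.0469,.2519]),(o["q"],o["position"])]
f=lambda p:np.concatenate([fk(q,p)[0]-P for q,P in Q])
s=least_squares(f,[.1,.2,.4,.4,0,.3,0]);print(s.x,np.abs(s.fun).max())
for x in s.fun.reshape(-1,3)*1e3: print(x.round(2))
P,R=fk(o["q"],s.x);print("Rerr",np.abs(R-o["tool_rot"]).max(),R)
E
```

```text
7.55 [-15.574, 36.893, 47.041, 4.162, 101.585, 104.259] [0.67046, -0.0467, 0.24957] [[-0.4895, -0.8689, -0.0738], [-0.8708, 0.4825, 0.0944], [-0.0464, 0.1105, -0.9928]]
[1.17266992e-01 1.30158014e-01 5.37101531e-01 3.50796238e-01
 1.03058148e-01 2.46517926e-01 2.32028864e-04] 4.1498821732925684e-05
[-0.    0.01 -0.01]
[-0.03 -0.03  0.01]
[0.01 0.   0.01]
[ 0.01  0.04 -0.  ]
[-0. -0. -0.]
[-0. -0. -0.]
Rerr 1.7415656596840985 [[ 0.48947538  0.86888572 -0.07383402]
 [ 0.87078283 -0.48252397  0.09438158]
 [ 0.04638013 -0.11049086 -0.99279437]]
```

The kinematic model fits to 0.04 mm, including wrist roll. I'll use it to choose a pour direction that stays within the joint ranges.

```bash
cat >> h.py <<'E'
PK=[1.17266992e-01,1.30158014e-01,5.37101531e-01,3.50796238e-01,1.03058148e-01,2.46517926e-01,2.32028864e-04]
LO=np.array([-178.18,-50.72,12.68,-81.47,9.98,-165.26]);HI=np.array([178.18,133.34,142.11,261.47,163.14,165.26])
def FK(q):
    P,R=fk(q,PK); return P,R@np.diag([-1,-1,1.])
def IK(P,R,q0):
    from scipy.optimize import least_squares
    def f(q):
        p,r=FK(q); return np.r_[(p-P)*10,Ro.from_matrix(R.T@r).as_rotvec()]
    s=least_squares(f,np.clip(q0,LO+.01,HI-.01),bounds=(LO,HI),x_scale=30.); return s.x,np.abs(s.fun).max()
l=np.array([0,.142,.041])
def pose(lip,bear,th):
    "tool pose with lip point at lip, lip pointing along bearing (deg), tipped th deg"
    b=np.radians(bear); y=np.array([np.cos(b),np.sin(b),0]); z=np.array([0,0,-1.]); x=np.cross(y,z)
    R=np.stack([x,y,z],1)@Ro.from_euler('x',th,degrees=True).as_matrix()
    return np.array(lip)-R@l,R
E
python3 - <<'E'
from h import *
c=np.array([.4405,.255,.125]); q0=observe()["q"]
for bear in range(130,300,12):
    b=np.radians(bear); lip=c-.02*np.array([np.cos(b),np.sin(b),0]); 
    q=q0.copy(); 
    # go gradually in bearing
    for bb in np.linspace(128,bear,8): q,e=IK(*pose(lip+[0,0,.08],bb,0),q)
    worst=0;log=[];mx=0
    for th in range(0,111,5):
        qn,e=IK(*pose(lip,bear,th),q)
        if e>2e-3: break
        if th: mx=max(mx,np.abs(qn-q).max())
        q=qn
    print(bear,"reached",th,"e",round(e,4),"q",q.round(0),"maxstep/5deg",round(mx,1))
E
```

```text
130 reached 30 e 0.0169 q [ 14.  20.  84. -25.  66. 162.] maxstep/5deg 5.5
142 reached 40 e 0.0244 q [ 19.  19.  87. -35.  59. 162.] maxstep/5deg 6.3
154 reached 50 e 0.0621 q [ 24.  17.  93. -47.  48. 165.] maxstep/5deg 8.1
166 reached 55 e 0.0612 q [ 24.  15.  98. -53.  37. 164.] maxstep/5deg 11.1
178 reached 60 e 0.0763 q [ 23.  12. 104. -62.  23. 165.] maxstep/5deg 17.7
190 reached 60 e 0.0319 q [ 19.  11. 106. -42.  11. 137.] maxstep/5deg 20.2
202 reached 60 e 0.0329 q [ 15.  10. 107.  37.  10.  49.] maxstep/5deg 19.1
214 reached 95 e 0.0422 q [ -3.  21. 139. 141.  74. -78.] maxstep/5deg 23.2
226 reached 100 e 0.0275 q [-15.  28. 140. 119.  89. -79.] maxstep/5deg 14.1
238 reached 110 e 0.0 q [-24.  46. 138.  96. 111. -95.] maxstep/5deg 10.2
250 reached 110 e 0.0 q [-25.  43. 128.  89. 110. -81.] maxstep/5deg 7.8
262 reached 110 e 0.0 q [-23.  43. 118.  83. 114. -69.] maxstep/5deg 6.2
274 reached 110 e 0.0 q [-20.  44. 108.  79. 119. -60.] maxstep/5deg 5.6
286 reached 110 e 0.0 q [-16.  46.  98.  76. 125. -52.] maxstep/5deg 5.3
298 reached 110 e 0.0 q [-13.  49.  88.  74. 132. -45.] maxstep/5deg 5.2
```

```bash
cat >> h.py <<'E'
def pts(q):
    a=np.radians(q);e,h,a2,a3,b,L,e2=PK
    rz=Ro.from_euler('z',a[0]).as_matrix();sh=np.array([0,0,h])+rz@[0,e,0]
    R=rz@Ro.from_euler('y',a[1]).as_matrix();el=sh+R@[0,0,a2]
    R=R@Ro.from_euler('y',a[2]).as_matrix();wr=el+R@[b,0,a3]
    return el,wr,FK(q)[0]
E
python3 - <<'E'
from h import *
c=np.array([.4405,.255,.125]); q0=observe()["q"]
for bear in (257,270):
    b=np.radians(bear); lip=c-.025*np.array([np.cos(b),np.sin(b),0])
    q=q0.copy(); 
    for bb in np.linspace(128,bear,8):
        q,e=IK(*pose(lip+[0,0,.08],bb,0),q); print("carry",round(bb),q.round(0),pts(q)[2].round(3))
    for th in range(0,111,10):
        q,e=IK(*pose(lip,bear,th),q)
        el,wr,tc=pts(q); print(th,round(e,3),q.round(0),"el",el.round(2),"wr",wr.round(3),"tcp",tc.round(3))
E
```

```text
carry 128 [  5.  23.  72.   0.  85. 147.] [0.534 0.167 0.246]
carry 146 [  8.  27.  66.   0.  88. 132.] [0.564 0.201 0.246]
carry 165 [ 12.  30.  60.   0.  90. 117.] [0.583 0.242 0.246]
carry 183 [ 16.  33.  55.   0.  92. 102.] [0.588 0.287 0.246]
carry 202 [20. 34. 53.  0. 93. 88.] [0.578 0.332 0.246]
carry 220 [24. 34. 53.  0. 93. 73.] [0.555 0.371 0.246]
carry 239 [27. 33. 55. -0. 92. 59.] [0.52  0.401 0.246]
carry 257 [30. 30. 59. -0. 90. 43.] [0.478 0.418 0.246]
0 0.0 [30. 34. 67. -0. 80. 43.] el [0.2  0.25 0.58] wr [0.478 0.418 0.413] tcp [0.478 0.418 0.166]
10 0.0 [27. 29. 72.  8. 73. 38.] el [0.18 0.22 0.6 ] wr [0.466 0.367 0.433] tcp [0.476 0.409 0.19 ]
20 0.0 [22. 24. 78. 18. 67. 30.] el [0.16 0.19 0.62] wr [0.454 0.313 0.444] tcp [0.473 0.396 0.212]
30 0.0 [17. 20. 85. 29. 62. 19.] el [0.14 0.17 0.63] wr [0.441 0.259 0.445] tcp [0.469 0.379 0.232]
40 0.0 [11. 17. 91. 42. 61.  7.] el [0.13 0.15 0.64] wr [0.429 0.205 0.436] tcp [0.465 0.36  0.248]
50 0.0 [ 5. 16. 97. 55. 62. -7.] el [0.13 0.13 0.65] wr [0.417 0.154 0.418] tcp [0.46  0.338 0.26 ]
60 0.0 [ -2.  15. 103.  67.  
[... 1641 characters left out ...]
64] wr [0.44  0.151 0.418] tcp [0.441 0.34  0.26 ]
60 0.0 [ -2.  18.  98.  62.  79. -24.] el [0.17 0.11 0.64] wr [0.44  0.102 0.392] tcp [0.441 0.315 0.268]
70 0.0 [ -8.  21. 102.  69.  86. -33.] el [0.2  0.09 0.63] wr [0.44  0.058 0.357] tcp [0.44  0.29  0.272]
80 0.0 [-13.  24. 106.  74.  93. -42.] el [0.24 0.07 0.62] wr [0.44  0.021 0.315] tcp [0.44  0.264 0.272]
90 0.0 [-16.  30. 108.  78. 101. -49.] el [0.29 0.04 0.6 ] wr [ 0.44  -0.008  0.267] tcp [0.44  0.239 0.267]
100 0.0 [-19.  36. 110.  80. 109. -56.] el [0.34 0.01 0.56] wr [ 0.44  -0.028  0.215] tcp [0.44  0.215 0.258]
110 0.0 [-20.  43. 111.  80. 117. -63.] el [ 0.39 -0.02  0.52] wr [ 0.44  -0.039  0.16 ] tcp [0.44  0.193 0.244]
```

A lip bearing of 257°, aligned with the blue bin, works within the joint ranges. I'll level the tray, lift slightly and carry it.

>>> jog_arm(dr=[[0.03,0,0],[0.03,0,0],[0.03,0,0],[0.03,0,0],[0,0,0],[0,0,0],[0,0,0],[0,0,0],[0,0,0],[0,0,0]], slide=[[0,0,-0.005],[0,0,-0.005],[0,0,-0.005],[0,0,-0.005],[-0.004,0.005,0],[-0.008,0.01,0],[-0.012,0.015,0],[-0.016,0.02,0],[-0.018,0.023,0],[-0.018,0.023,0]], gripper=[-1,-1,-1,-1,-1,-1,-1,-1,-1,-1])

```text
time_s: 8.55
position: [0.6241, 0.0673, 0.2727]
tool_rot: [[-0.492, -0.87, 0.03], [-0.869, 0.493, 0.036], [-0.047, -0.008, -0.999]]
ft_force: [-0.1, -0.3, -3.3]
grip_width: 0.0129
```

>>> jog_arm(dr=[[0,0,0],[0,0,0],[0,0,0],[0,0,0],[0,0,0],[0,0,0],[0,0,0],[0,0,0],[0,0,0],[0,0,0]], slide=[[-0.018,0.023,0],[-0.018,0.023,0],[-0.018,0.023,0],[-0.018,0.023,0],[-0.018,0.023,0],[-0.018,0.023,0],[-0.018,0.023,0],[-0.018,0.023,0],[-0.018,0.023,0],[-0.018,0.023,0]], gripper=[-1,-1,-1,-1,-1,-1,-1,-1,-1,-1])

```text
time_s: 9.55
position: [0.512, 0.3369, 0.279]
tool_rot: [[-0.492, -0.87, 0.03], [-0.869, 0.493, 0.036], [-0.046, -0.009, -0.999]]
ft_force: [-0.1, 0.4, -2.5]
grip_width: 0.013
```

```bash
python3 - <<'E'
from h import *
o=observe();R=o["tool_rot"];print(o["time_s"],o["q"].round(1),o["position"].round(4),R.round(3).tolist(),o["grip_width"])
print("remaining",R.T@(np.array([.478,.418,.27])-o["position"]), "bearing",np.degrees(np.arctan2(R[1,1],R[0,1])))
E
```

```text
9.55 [ 21.8  26.   61.5   1.3  90.1 141.3] [0.512  0.3369 0.279 ] [[-0.492, -0.87, 0.03], [-0.869, 0.493, 0.036], [-0.046, -0.009, -0.999]] 0.013011454487936414
remaining [-0.05332902  0.06961624  0.01083938] bearing 150.4738495865566
```

>>> jog_arm(dr=[[0,0,0],[0,0,0],[0,0.02,0],[0,0.026,0],[-0.009,0,0],[0,0,-0.06],[0,0,-0.1],[0,0,-0.12],[0,0,-0.12],[0,0,-0.12]], slide=[[-0.016,0.021,0.003],[-0.014,0.018,0.003],[-0.011,0.015,0.003],[-0.008,0.01,0.002],[-0.004,0.006,0],[0,0,0],[0,0,0],[0,0,0],[0,0,0],[0,0,0]], gripper=[-1,-1,-1,-1,-1,-1,-1,-1,-1,-1])

```text
time_s: 10.55
position: [0.4789, 0.4161, 0.2696]
tool_rot: [[0.009, -1.0, 0.0], [-1.0, -0.009, 0.001], [-0.001, -0.0, -1.0]]
ft_force: [-0.0, -0.1, -4.2]
grip_width: 0.0127
```

>>> jog_arm(dr=[[0,0,-0.12],[0,0,-0.12],[0,0,-0.12],[0,0,-0.12],[0,0,-0.12],[0,0,-0.12],[0,0,-0.12],[0,0,-0.12],[0,0,-0.12],[0,0,-0.1]], slide=[[0,0,0],[0,0,0],[0,0,0],[0,0,0],[0,0,0],[0,0,0],[0,0,0],[0,0,0],[0,0,0],[0,0,0]], gripper=[-1,-1,-1,-1,-1,-1,-1,-1,-1,-1])

```text
time_s: 11.55
position: [0.4789, 0.4161, 0.2697]
tool_rot: [[0.928, -0.373, 0.0], [-0.373, -0.928, 0.002], [-0.0, -0.001, -1.0]]
ft_force: [0.1, -0.8, -3.6]
grip_width: 0.013
```

```bash
python3 - <<'E'
from h import *
s=viewer.get_image("scene");d=viewer.get_image("top")
cv2.imwrite("pics/s4.png",np.hstack([cv2.resize(s["pixels"][100:300,250:480],None,fx=1.7,fy=2.0),cv2.resize(d["pixels"][120:320,60:290],None,fx=1.7,fy=2)]))
o=observe();R=o["tool_rot"];print(o["time_s"],o["q"].round(1),o["position"].round(4),R.round(3).tolist(),o["grip_width"])
print("remaining",R.T@(np.array([.478,.418,.166])-o["position"]), "bearing",np.degrees(np.arctan2(R[1,1],R[0,1])))
E
```

```text
11.65 [30.3 29.8 56.6  0.1 93.6 52.4] [0.479  0.4161 0.2697] [[0.926, -0.377, 0.0], [-0.377, -0.926, 0.001], [-0.0, -0.001, -1.0]] 0.012780989121507151
remaining [-0.00157826 -0.00125588  0.10368047] bearing -112.12783665169208
```

View pics/s4.png

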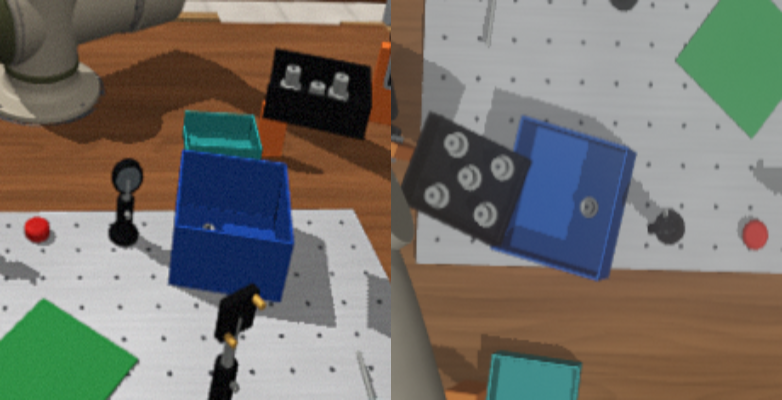

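The right half shows the tray level at (465,180) with all five parts in it. Its lip is at the blue bin's left wall, still about 9° off bearing. I'm finishing the turn and lowering.

>>> jog_arm(dr=[[0,0,-0.08],[0,0,-0.08],[0,0,0],[0,0,0],[0,0,0],[0,0,0],[0,0,0],[0,0,0],[0,0,0],[0,0,0]], slide=[[0,0,0],[0,0,0],[-0.001,-0.001,0.005],[0,0,0.012],[0,0,0.016],[0,0,0.018],[0,0,0.018],[0,0,0.016],[0,0,0.012],[0,0,0.006]], gripper=[-1,-1,-1,-1,-1,-1,-1,-1,-1,-1])

```text
time_s: 12.65
position: [0.4783, 0.417, 0.1649]
tool_rot: [[0.974, -0.227, -0.001], [-0.227, -0.974, -0.001], [-0.001, 0.001, -1.0]]
ft_force: [0.1, 0.3, -3.6]
grip_width: 0.0126
```

```bash
python3 - <<'E'
from h import *
d=viewer.get_image("top")
cv2.imwrite("pics/t5.png",cv2.resize(d["pixels"][140:300,60:260],None,fx=3.6,fy=3.6))
o=observe();R=o["tool_rot"];print(o["time_s"],o["q"].round(1),o["position"].round(4),R.round(3).tolist(),o["grip_width"])
print("lip",o["position"]+R@l,proj(d,[o["position"]+R@l])," bearing",np.degrees(np.arctan2(R[1,1],R[0,1])))
E
```

```text
12.7 [30.4 33.7 66.9  0.  79.5 43.5] [0.4783 0.417  0.1646] [[0.974, -0.226, -0.002], [-0.226, -0.974, -0.001], [-0.001, 0.001, -1.0]] 0.012684581180074872
lip [0.44609973 0.27860477 0.12380991] [[147.39985838 215.14661559]]  bearing -103.07417422731663
```

View pics/t5.png

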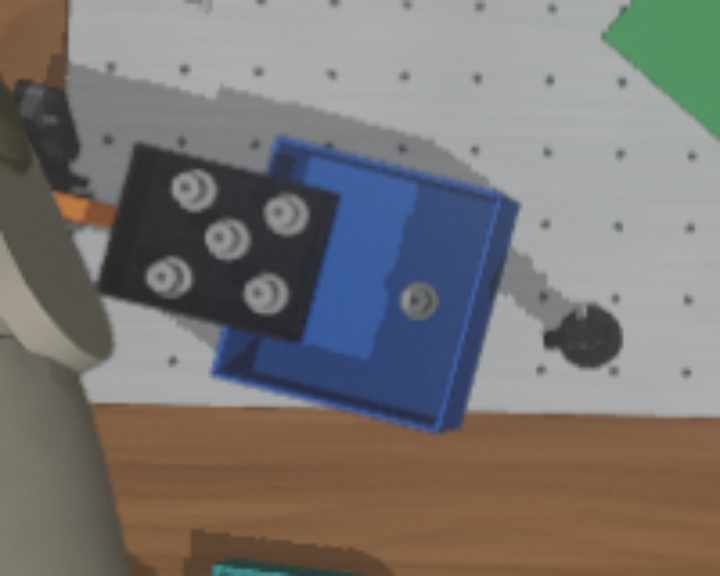

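The lip edge at (318,268) lies inside the bin opening with the side walls clear. I'm tipping about the lip.

>>> jog_arm(dr=[[0.075,0,0],[0.075,0,0],[0.075,0,0],[0.075,0,0],[0.075,0,0],[0.075,0,0],[0.075,0,0],[0.075,0,0],[0.075,0,0],[0.075,0,0]], slide=[[0,0.0035,-0.0105],[0,0.0035,-0.0105],[0,0.0035,-0.0105],[0,0.0035,-0.0105],[0,0.0035,-0.0105],[0,0.0035,-0.0105],[0,0.0035,-0.0105],[0,0.0035,-0.0105],[0,0.0035,-0.0105],[0,0.0035,-0.0105]], gripper=[-1,-1,-1,-1,-1,-1,-1,-1,-1,-1])

```text
time_s: 13.7
position: [0.4638, 0.3522, 0.2531]
tool_rot: [[0.974, -0.163, 0.156], [-0.225, -0.711, 0.666], [0.002, -0.684, -0.729]]
ft_force: [-0.6, 0.2, -3.8]
grip_width: 0.0123
```

```bash
python3 - <<'E'
from h import *
d=viewer.get_image("top");s=viewer.get_image("scene")
cv2.imwrite("pics/t6.png",np.hstack([cv2.resize(s["pixels"][100:300,250:480],None,fx=1.7,fy=2.0),cv2.resize(d["pixels"][120:320,60:290],None,fx=1.7,fy=2)]))
o=observe();R=o["tool_rot"];print(o["time_s"],o["q"].round(1),o["position"].round(4),R.round(3).tolist(),o["grip_width"],o["ft_force"])
print("lip",o["position"]+R@l)
E
```

```text
13.8 [ 9.1 16.5 92.7 46.2 61.   2.5] [0.4638 0.3512 0.2523] [[0.974, -0.166, 0.155], [-0.227, -0.712, 0.664], [0.0, -0.682, -0.731]] 0.012820878405647168 [ 0.3076513   0.37873062 -3.21108551]
lip [0.44657701 0.27729651 0.12549736]
```

View pics/t6.png

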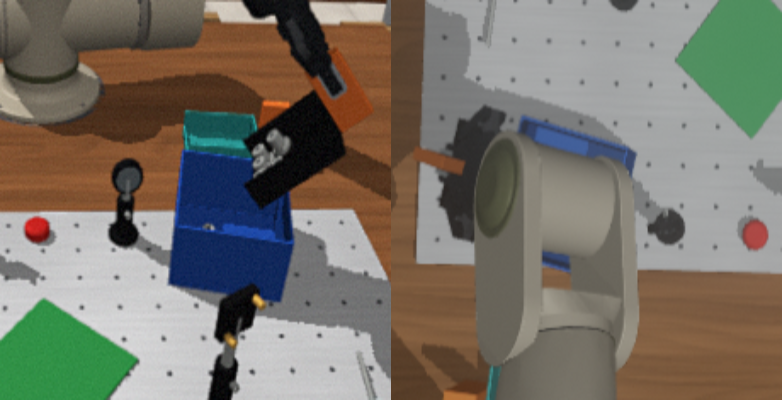

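The parts have slid to the lip, at (270,150) in the left half, and none is outside the bin. I'm tipping on.

>>> jog_arm(dr=[[0.075,0,0],[0.075,0,0],[0.075,0,0],[0.075,0,0],[0.075,0,0],[0.075,0,0],[0.075,0,0],[0.075,0,0],[0.075,0,0],[0.075,0,0]], slide=[[0,0.0035,-0.0105],[0,0.0035,-0.0105],[0,0.0035,-0.0105],[0,0.0035,-0.0105],[0,0.0035,-0.0105],[0,0.0035,-0.0105],[0,0.0035,-0.0105],[0,0.0035,-0.0105],[0,0.0035,-0.0105],[0,0.0035,-0.0105]], gripper=[-1,-1,-1,-1,-1,-1,-1,-1,-1,-1])

```text
time_s: 14.8
position: [0.4399, 0.2486, 0.2695]
tool_rot: [[0.975, -0.014, 0.222], [-0.222, -0.068, 0.973], [0.001, -0.998, -0.07]]
ft_force: [0.4, -0.4, -2.3]
grip_width: 0.0128
```

```bash
python3 - <<'E'
from h import *
d=viewer.get_image("top");s=viewer.get_image("scene")
cv2.imwrite("pics/t7.png",np.hstack([cv2.resize(s["pixels"][100:300,250:480],None,fx=1.7,fy=2.0),cv2.resize(d["pixels"][120:320,60:290],None,fx=1.7,fy=2)]))
o=observe();R=o["tool_rot"];print(o["time_s"],o["q"].round(1),o["position"].round(4),R.round(3).tolist(),o["grip_width"],o["ft_force"])
print("lip",o["position"]+R@l,[p.round(3) for p in pts(o["q"])])
E
```

```text
14.9 [-16.5  24.1 115.7  84.6  89.1 -49.7] [0.4404 0.2481 0.2682] [[0.975, -0.019, 0.224], [-0.224, -0.069, 0.972], [-0.003, -0.997, -0.072]] 0.012495655915870407 [-0.45608838 -0.07509399 -2.76441596]
lip [0.44688052 0.2781311  0.12365509] [array([0.244, 0.05 , 0.62 ]), array([0.385, 0.008, 0.286]), array([0.44 , 0.248, 0.268])]
```

View pics/t7.png

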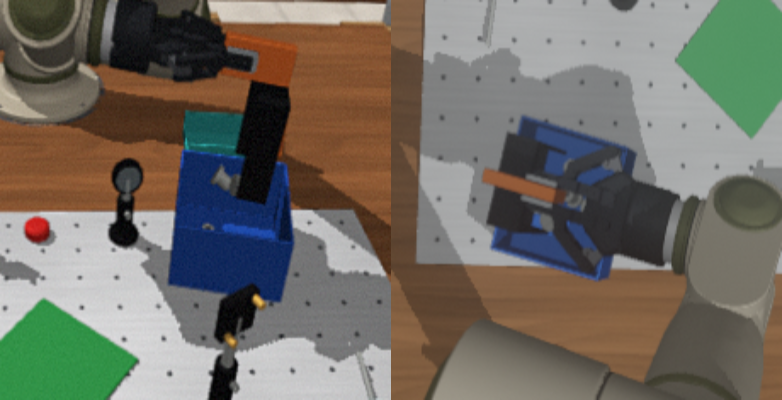

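Steel is leaving the tray, a pedestal is falling at (225,180), and the measured load has dropped. I'm tipping past vertical with a small rise.

>>> jog_arm(dr=[[0.075,0,0],[0.075,0,0],[0.075,0,0],[0.075,0,0],[0.075,0,0],[0,0,0],[0,0,0],[0,0,0],[0,0,0],[0,0,0]], slide=[[0,-0.0005,-0.0105],[0,-0.0005,-0.0105],[0,-0.0005,-0.0105],[0,-0.0005,-0.0105],[0,-0.0005,-0.0105],[0,0,0],[0,0,0],[0,0,0],[0,0,0],[0,0,0]], gripper=[-1,-1,-1,-1,-1,-1,-1,-1,-1,-1])

```text
time_s: 15.9
position: [0.4279, 0.1981, 0.2681]
tool_rot: [[0.975, 0.069, 0.213], [-0.224, 0.291, 0.93], [0.002, -0.954, 0.299]]
ft_force: [-0.2, 0.7, -1.8]
grip_width: 0.0128
```

```bash
python3 - <<'E'
from h import *
d=viewer.get_image("top");s=viewer.get_image("scene")
cv2.imwrite("pics/t8.png",np.hstack([cv2.resize(s["pixels"][100:300,250:480],None,fx=1.7,fy=2.0),cv2.resize(d["pixels"][120:320,60:290],None,fx=1.7,fy=2)]))
o=observe();R=o["tool_rot"];print(o["time_s"],o["q"].round(1),o["position"].round(4),R.round(3).tolist(),o["grip_width"],o["ft_force"])
print("lip",o["position"]+R@l,[p.round(3) for p in pts(o["q"])])
E
```

```text
16.0 [-22.9  37.2 121.3  87.3 109.8 -67.4] [0.428  0.1979 0.2679] [[0.974, 0.068, 0.214], [-0.225, 0.292, 0.93], [0.001, -0.954, 0.299]] 0.012849525331357707 [-0.12189826  0.49409481 -1.8954174 ]
lip [0.4464595  0.27745989 0.14469767] [array([ 0.344, -0.018,  0.558]), array([ 0.375, -0.031,  0.194]), array([0.428, 0.198, 0.268])]
```

View pics/t8.png

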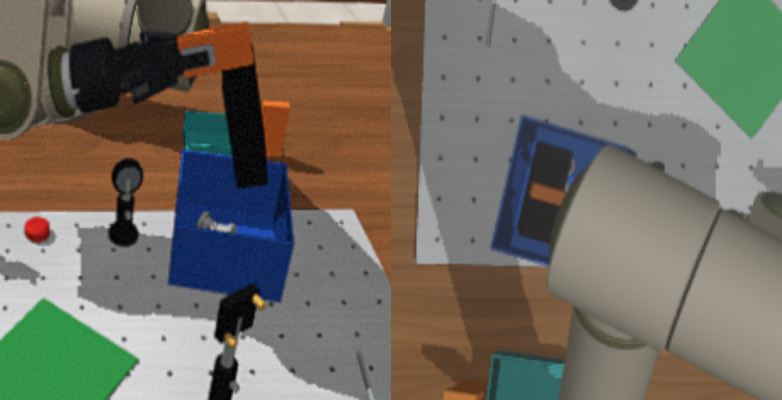

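The load is down to 1.9 N, which is the bare 0.2 kg tray. The steel lies in the blue bin at (215,222). I'm tipping back level.

>>> jog_arm(dr=[[-0.11,0,0],[-0.11,0,0],[-0.11,0,0],[-0.11,0,0],[-0.11,0,0],[-0.11,0,0],[-0.11,0,0],[-0.11,0,0],[-0.11,0,0],[-0.11,0,0]], slide=[[0,-0.004,0.016],[0,-0.004,0.016],[0,-0.004,0.016],[0,-0.004,0.016],[0,-0.004,0.016],[0,-0.004,0.016],[0,-0.004,0.016],[0,-0.004,0.016],[0,-0.004,0.016],[0,-0.004,0.016]], gripper=[-1,-1,-1,-1,-1,-1,-1,-1,-1,-1])

```text
time_s: 17.0
position: [0.4629, 0.3508, 0.2765]
tool_rot: [[0.974, -0.161, 0.158], [-0.226, -0.699, 0.679], [0.001, -0.697, -0.717]]
ft_force: [0.1, 0.1, -2.7]
grip_width: 0.013
```

```bash
python3 - <<'E'
from h import *
o=observe();R=o["tool_rot"];print(o["time_s"],o["q"].round(1),o["position"].round(4),R.round(3).tolist(),o["grip_width"],o["ft_force"])
b=np.radians(257);T=np.stack([np.cross([np.cos(b),np.sin(b),0],[0,0,-1]),[np.cos(b),np.sin(b),0],[0,0,-1]],1)
print("lip",o["position"]+R@l,"turn left",Ro.from_matrix(R.T@T).as_rotvec())
E
```

```text
17.0 [ 8.7 14.9 91.1 46.3 63.5  3.9] [0.4629 0.3508 0.2765] [[0.974, -0.161, 0.158], [-0.226, -0.699, 0.679], [0.001, -0.697, -0.717]] 0.012987004592696614 [ 0.10911896  0.12665971 -2.68612314]
lip [0.44657371 0.2794091  0.14813373] turn left [-7.71389762e-01 -1.51171656e-03 -1.59155481e-04]
```

>>> jog_arm(dr=[[-0.11,0,0],[-0.11,0,0],[-0.11,0,0],[-0.11,0,0],[-0.11,0,0],[-0.11,0,0],[-0.11,0,0],[0,0,0],[0,0,0],[0,0,0]], slide=[[0,-0.004,0.016],[0,-0.004,0.016],[0,-0.004,0.016],[0,-0.004,0.016],[0,-0.004,0.016],[0,-0.004,0.016],[0,-0.004,0.016],[0,0,-0.02],[0,0,-0.03],[0,0,-0.03]], gripper=[-1,-1,-1,-1,-1,-1,-1,-1,-1,-1])

```text
time_s: 18.0
position: [0.4787, 0.4198, 0.2694]
tool_rot: [[0.974, -0.225, -0.001], [-0.225, -0.974, 0.004], [-0.002, -0.004, -1.0]]
ft_force: [0.6, 0.6, -1.7]
grip_width: 0.0131
```

```bash
python3 - <<'E'
from h import *
d=viewer.get_image("top");s=viewer.get_image("scene")
cv2.imwrite("pics/t9.png",np.hstack([cv2.resize(s["pixels"][60:260,290:480],None,fx=2.05,fy=2.7),cv2.resize(d["pixels"][120:320,60:290],None,fx=1.7,fy=2.7)]))
o=observe();R=o["tool_rot"];print(o["time_s"],o["q"].round(1),o["position"].round(4),R.round(3).tolist(),o["grip_width"],o["ft_force"])
# mat, cleared: green corners both views
for n,im in(("top",d),("scene",s)):
    m=cv2.inRange(cv2.cvtColor(im["pixels"],cv2.COLOR_BGR2HSV),(50,90,40),(80,255,255))
    k,lab,st,c=cv2.connectedComponentsWithStats(m);i=1+st[1:,4].argmax()
    cn=max(cv2.findContours((lab==i).astype(np.uint8),cv2.RETR_EXTERNAL,cv2.CHAIN_APPROX_NONE)[0],key=cv2.contourArea)
    P=np.array([plane(im,p,.016)[:2] for p in cn[:,0]]);rc=cv2.minAreaRect((P*1e3).astype(np.float32));print(n,st[i],rc)
E
```

```text
18.1 [30.5 29.8 55.9  0.2 93.7 43.5] [0.4798 0.4203 0.2734] [[0.974, -0.225, 0.007], [-0.225, -0.974, 0.009], [0.005, -0.01, -1.0]] 0.01285013776292445 [-0.02950283 -1.08437881 -1.52392865]
top [ 228  107   83   81 3455] ((628.0767822265625, 10.496284484863281), (147.497802734375, 146.90093994140625), 50.36033248901367)
scene [ 230  249  101   77 4020] ((626.8970336914062, 10.843742370605469), (149.27581787109375, 148.59243774414062), 50.37639617919922)
```

View pics/t9.png

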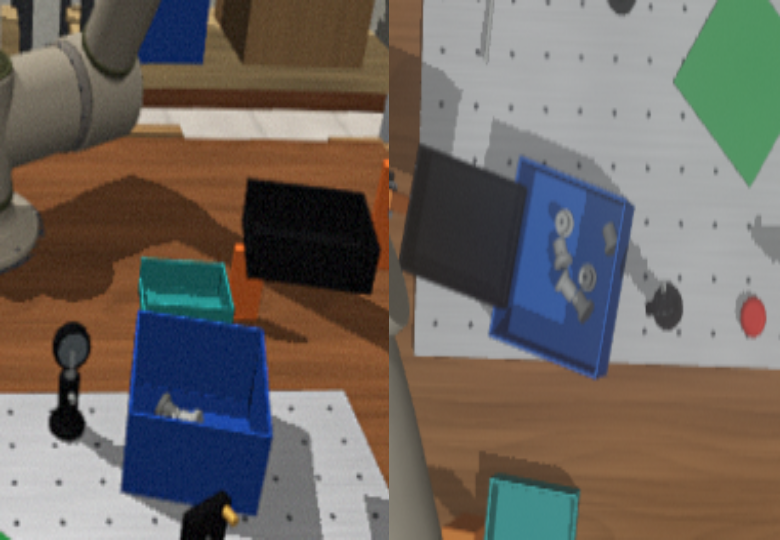

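The tray is empty. The blue bin shows the pedestals clustered at (550–610, 215–310) in the right half. The mat centre is (0.6275,0.0107), yaw −39.6°, in both views. I'm turning back and carrying.

>>> jog_arm(dr=[[0,0,0.06],[0,0,0.12],[0,0,0.12],[0,0,0.12],[0,0,0.12],[0,0,0.12],[0,0,0.12],[0,0,0.12],[0,0,0.12],[0,0,0.12]], slide=[[0,0,0],[0,0,0],[0,0,0],[0,0,0],[0,0,0],[0,0,0],[0,0,0],[0,0,0],[0,0,0],[0,0,0]], gripper=[-1,-1,-1,-1,-1,-1,-1,-1,-1,-1])

```text
time_s: 19.1
position: [0.4788, 0.4195, 0.268]
tool_rot: [[0.197, -0.98, -0.001], [-0.98, -0.197, 0.004], [-0.004, 0.0, -1.0]]
ft_force: [-0.0, 1.1, -2.3]
grip_width: 0.0126
```

>>> jog_arm(dr=[[0,0,0.12],[0,0,0.12],[0,0,0.12],[0,0,0.12],[0,0,0.12],[0,0,0.12],[0,0,0.12],[0,0,0.06],[0,0,0],[0,0,0]], slide=[[0,0,0],[0,0,0],[0,0,0],[0,0,0],[0,0,0],[0,0,0],[0,0,0],[0,0,0],[0,0,0],[0,0,0]], gripper=[-1,-1,-1,-1,-1,-1,-1,-1,-1,-1])

```text
time_s: 20.1
position: [0.479, 0.4196, 0.2685]
tool_rot: [[-0.64, -0.768, 0.0], [-0.768, 0.64, 0.004], [-0.003, 0.003, -1.0]]
ft_force: [-0.6, -0.6, -1.8]
grip_width: 0.0129
```

```bash
python3 - <<'E'
from h import *
o=observe();R=o["tool_rot"];print(o["time_s"],o["q"].round(1),o["position"].round(4),R.round(4).tolist(),o["grip_width"],o["ft_force"])
b=np.radians(140.4);T=np.stack([np.cross([np.cos(b),np.sin(b),0],[0,0,-1]),[np.cos(b),np.sin(b),0],[0,0,-1]],1)
print("turn left",Ro.from_matrix(R.T@T).as_rotvec(),"slide",T.T@(np.array([.6907,-.0415,.27])-o["position"]))
E
```

```text
20.1 [ 30.5  30.   56.3   0.2  93.5 160.3] [0.479  0.4196 0.2685] [[-0.6401, -0.7683, 0.0001], [-0.7683, 0.6401, 0.0043], [-0.0034, 0.0027, -1.0]] 0.01289643054210989 [-0.56678095 -0.62932473 -1.76438289]
turn left [ 0.0026625   0.0034405  -0.00347469] slide [ 0.22037313 -0.45699756 -0.0014614 ]
```

>>> jog_arm(dr=[[0.0026,0.0034,-0.0035],[0,0,0],[0,0,0],[0,0,0],[0,0,0],[0,0,0],[0,0,0],[0,0,0],[0,0,0],[0,0,0]], slide=[[0.006,-0.012,0],[0.0115,-0.024,0],[0.0115,-0.024,0],[0.0115,-0.024,0],[0.0115,-0.024,0],[0.0115,-0.024,0],[0.0115,-0.024,0],[0.0115,-0.024,0],[0.0115,-0.024,0],[0.0115,-0.024,0]], gripper=[-1,-1,-1,-1,-1,-1,-1,-1,-1,-1])

```text
time_s: 21.1
position: [0.5852, 0.1879, 0.2692]
tool_rot: [[-0.638, -0.77, 0.001], [-0.77, 0.638, 0.001], [-0.001, -0.001, -1.0]]
ft_force: [1.3, 0.0, -2.1]
grip_width: 0.0121
```

>>> jog_arm(dr=[[0,0,0],[0,0,0],[0,0,0],[0,0,0],[0,0,0],[0,0,0],[0,0,0],[0,0,0],[0,0,0],[0,0,0]], slide=[[0.0115,-0.024,0],[0.0115,-0.024,0],[0.0115,-0.024,0],[0.0115,-0.024,0],[0.0115,-0.024,0],[0.0115,-0.024,0],[0.0115,-0.024,0],[0.0115,-0.024,0],[0.0115,-0.024,0],[0.007,-0.013,0]], gripper=[-1,-1,-1,-1,-1,-1,-1,-1,-1,-1])

```text
time_s: 22.1
position: [0.6907, -0.0442, 0.2686]
tool_rot: [[-0.64, -0.769, 0.001], [-0.769, 0.64, 0.001], [-0.001, -0.0, -1.0]]
ft_force: [-0.1, -0.1, -2.2]
grip_width: 0.0129
```

>>> jog_arm(dr=[[0,0,0],[0,0,0],[0,0,0],[0,0,0],[0,0,0],[0,0,0],[0,0,0],[0,0,0],[0,0,0],[0,0,0]], slide=[[0,0,0],[0,0,0.01],[0,0,0.02],[0,0,0.02],[0,0,0.025],[0,0,0.025],[0,0,0.025],[0,0,0.02],[0,0,0.015],[0,0,0]], gripper=[-1,-1,-1,-1,-1,-1,-1,-1,-1,-1])

```text
time_s: 23.1
position: [0.6891, -0.0395, 0.1066]
tool_rot: [[-0.637, -0.771, -0.003], [-0.771, 0.637, 0.002], [0.0, 0.004, -1.0]]
ft_force: [-0.6, -0.3, -2.0]
grip_width: 0.0128
```

```bash
python3 - <<'E'
from h import *
d=viewer.get_image("top");s=viewer.get_image("scene")
cv2.imwrite("pics/t10.png",np.hstack([cv2.resize(s["pixels"][190:340,190:390],None,fx=2.,fy=2.),cv2.resize(d["pixels"][80:230,170:370],None,fx=2,fy=2)]))
o=observe();R=o["tool_rot"];print(o["time_s"],o["q"].round(1),o["position"].round(4),R.round(4).tolist(),o["grip_width"],o["ft_force"])
print("slide",R.T@(np.array([.6907,-.0415,.0708])-o["position"]))
E
```

```text
23.2 [-1.310e+01  4.200e+01  5.990e+01  1.000e-01  7.800e+01  1.165e+02] [ 0.6905 -0.0402  0.1096] [[-0.6377, -0.7703, 0.0017], [-0.7703, 0.6377, 0.0011], [-0.0019, -0.0006, -1.0]] 0.012429139661690406 [ 0.58431432 -0.1254186  -1.27623947]
slide [ 0.00097935 -0.0009255   0.03884581]
```

View pics/t10.png

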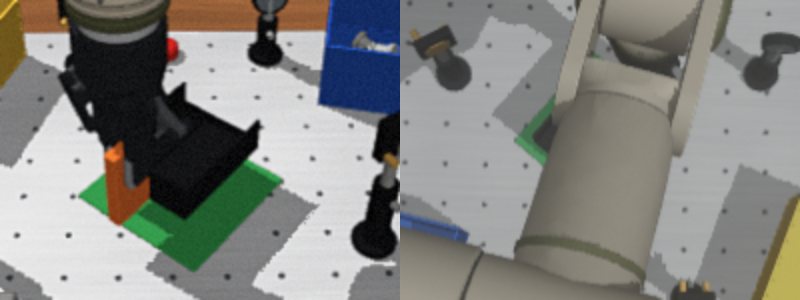

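The tray hangs level above the mat (left half, mat 80–285 × 130–270). I'm lowering gently.

>>> jog_arm(dr=[[0,0,0],[0,0,0],[0,0,0],[0,0,0],[0,0,0],[0,0,0],[0,0,0],[0,0,0],[0,0,0],[0,0,0]], slide=[[0.001,-0.001,0.005],[0,0,0.006],[0,0,0.006],[0,0,0.006],[0,0,0.005],[0,0,0.004],[0,0,0.003],[0,0,0.001],[0,0,0.001],[0,0,0]], gripper=[-1,-1,-1,-1,-1,-1,-1,-1,-1,-1])

```text
time_s: 24.2
position: [0.691, -0.0425, 0.0723]
tool_rot: [[-0.639, -0.77, 0.002], [-0.77, 0.639, 0.001], [-0.002, -0.001, -1.0]]
ft_force: [0.2, 0.6, -2.5]
grip_width: 0.0128
```

```bash
python3 - <<'E'
from h import *
d=viewer.get_image("top");s=viewer.get_image("scene")
cv2.imwrite("pics/s11.png",cv2.resize(s["pixels"][200:330,200:360],None,fx=4.5,fy=4.5,interpolation=cv2.INTER_CUBIC))
o=observe();R=o["tool_rot"];print(o["time_s"],o["position"].round(4),o["ft_force"],o["wrist_torque"])
print("slide",R.T@(np.array([.6907,-.0415,.0708])-o["position"]))
E
```

```text
24.3 [ 0.691  -0.0426  0.0724] [ 0.39258728  0.06378175 -1.71945164] [-0.07110667 -0.05296747  0.03596306]
slide [-0.00065598  0.00095888  0.0016176 ]
```

View pics/s11.png

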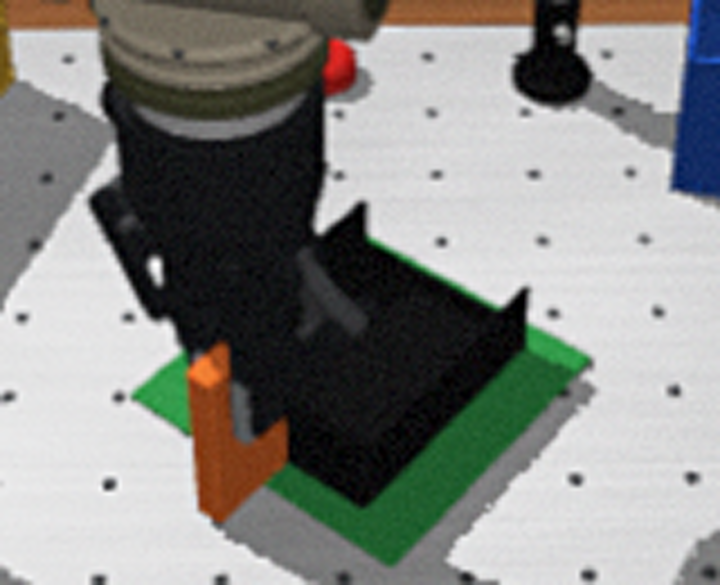

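It is just above contact, so I'm lowering the last 2 mm or so.

>>> jog_arm(dr=[[0,0,0],[0,0,0],[0,0,0],[0,0,0],[0,0,0],[0,0,0],[0,0,0],[0,0,0],[0,0,0],[0,0,0]], slide=[[0,0.001,0.0005],[0,0,0.0005],[0,0,0.0005],[0,0,0.0005],[0,0,0],[0,0,0],[0,0,0],[0,0,0],[0,0,0],[0,0,0]], gripper=[-1,-1,-1,-1,-1,-1,-1,-1,-1,-1])

```text
time_s: 25.3
position: [0.6903, -0.0419, 0.0708]
tool_rot: [[-0.639, -0.77, 0.002], [-0.77, 0.639, 0.001], [-0.002, -0.001, -1.0]]
ft_force: [-0.1, 1.3, 5.6]
grip_width: 0.0127
```

```bash
python3 - <<'E'
from h import *
s=viewer.get_image("scene")
o=observe();print(o["time_s"],o["position"].round(4),o["ft_force"],o["wrist_torque"])
f=lambda p:(200+(p[0]+.5)/4.5-.5,200+(p[1]+.5)/4.5-.5)
# tray near corner on mat, rim corners, from s11
for p,z in(((365,507),.016),((527,288),.054),((364,202),.054),((527,350),.016)): print(p,plane(s,f(p),z).round(4))
# expected
u=np.array([.7705,-.637]);v=np.array([.637,.7705]);c=np.array([.6275,.0107])
for a,b in((60,48),(-60,48),(-60,-48)): print(a,b,c+u*a/1e3+v*b/1e3)
E
```

```text
25.35 [ 0.6903 -0.0419  0.0708] [-1.79625669  1.29518029  4.69787292] [ 0.051377    0.50979387 -0.03029576]
(365, 507) [0.7004 0.0103 0.016 ]
(527, 288) [0.6095 0.0841 0.054 ]
(364, 202) [0.5511 0.0125 0.054 ]
(527, 350) [0.6112 0.0862 0.016 ]
60 48 [0.704306 0.009464]
-60 48 [0.611846 0.085904]
-60 -48 [0.550694 0.011936]
```

It touched down at the original height with about 5 N, and the corners match the mat-centred pose within 1–4 mm. I'm releasing, then retreating straight up.

>>> jog_arm(dr=[[0,0,0],[0,0,0],[0,0,0],[0,0,0],[0,0,0],[0,0,0],[0,0,0],[0,0,0],[0,0,0],[0,0,0]], slide=[[0,0,0],[0,0,0],[0,0,0],[0,0,0],[0,0,0],[0,0,0],[0,0,0],[0,0,0],[0,0,0],[0,0,0]], gripper=[-0.5,-0.3,0,0.3,0.6,1,1,1,1,1])

```text
time_s: 26.35
position: [0.6902, -0.0419, 0.0703]
tool_rot: [[-0.639, -0.77, 0.002], [-0.77, 0.639, 0.001], [-0.002, -0.001, -1.0]]
ft_force: [-1.1, -0.1, 0.5]
grip_width: 0.0856
```

>>> jog_arm(dr=[[0,0,0],[0,0,0],[0,0,0],[0,0,0],[0,0,0],[0,0,0],[0,0,0],[0,0,0],[0,0,0],[0,0,0]], slide=[[0,0,-0.005],[0,0,-0.01],[0,0,-0.02],[0,0,-0.025],[0,0,-0.025],[0,0,-0.025],[0,0,-0.025],[0,0,-0.02],[0,0,-0.015],[0,0,-0.01]], gripper=[1,1,1,1,1,1,1,1,1,1])

```text
time_s: 27.35
position: [0.69, -0.0421, 0.2526]
tool_rot: [[-0.639, -0.77, 0.004], [-0.77, 0.639, 0.0], [-0.003, -0.003, -1.0]]
ft_force: [-0.8, -1.1, -0.5]
grip_width: 0.0857
```

```bash
python3 - <<'E'
from h import *
d=viewer.get_image("top");s=viewer.get_image("scene")
cv2.imwrite("pics/s12.png",s["pixels"]);cv2.imwrite("pics/t12.png",d["pixels"])
o=observe();print(o["time_s"],o["position"],o["grip_width"],o["ft_force"])
E
```

```text
27.45 [ 0.69016034 -0.04216354  0.25217871] 0.08513770093959752 [ 0.07091492 -0.58635375 -0.06518615]
```

View pics/s12.png

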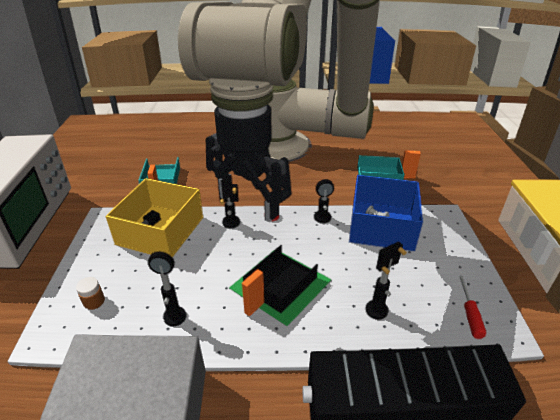

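View pics/t12.png

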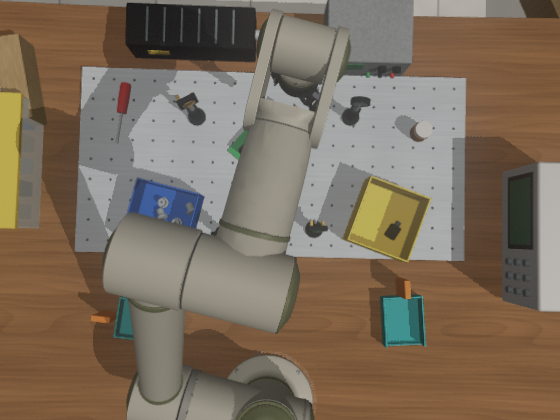

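The tray stands empty on the mat and the loose items look unmoved. I'm moving the arm aside along the way it came, to check from the top.

>>> jog_arm(dr=[[0,0,0],[0,0,0],[0,0,0],[0,0,0],[0,0,0],[0,0,0],[0,0,0],[0,0,0],[0,0,0],[0,0,0]], slide=[[0.015,0.001,0],[0.03,0.003,0],[0.032,0.003,0],[0.032,0.003,0],[0.032,0.003,0],[0.032,0.003,0],[0.032,0.003,0],[0.032,0.003,0],[0.032,0.003,0],[0.032,0.003,0]], gripper=[1,1,1,1,1,1,1,1,1,1])

```text
time_s: 28.45
position: [0.4748, -0.2564, 0.249]
tool_rot: [[-0.639, -0.77, 0.001], [-0.77, 0.639, 0.002], [-0.002, 0.001, -1.0]]
ft_force: [-0.5, -0.0, 0.1]
grip_width: 0.0855
```

>>> jog_arm(dr=[[0,0,0],[0,0,0],[0,0,0],[0,0,0],[0,0,0],[0,0,0],[0,0,0],[0,0,0],[0,0,0],[0,0,0]], slide=[[0.032,0.003,0],[0.032,0.003,0],[0.032,0.003,0],[0.032,0.003,0],[0.032,0.003,0],[0.032,0.003,0],[0.032,0.003,0],[0.032,0.003,0],[0.032,0.003,0],[0.015,0.001,0]], gripper=[1,1,1,1,1,1,1,1,1,1])

```text
time_s: 29.45
position: [0.2593, -0.4723, 0.2483]
tool_rot: [[-0.64, -0.768, 0.001], [-0.768, 0.64, 0.002], [-0.002, 0.001, -1.0]]
ft_force: [0.4, -0.2, -0.3]
grip_width: 0.0854
```

```bash
python3 - <<'E'
from h import *
d=viewer.get_image("top");s=viewer.get_image("scene")
a=cv2.imread("pics/top0.png")
cv2.imwrite("pics/t13.png",d["pixels"])
cv2.imwrite("pics/z13.png",np.hstack([cv2.resize(d["pixels"][90:200,210:330],None,fx=3.3,fy=5,interpolation=cv2.INTER_CUBIC),cv2.resize(d["pixels"][165:275,110:230],None,fx=3.3,fy=5,interpolation=cv2.INTER_CUBIC)]))
o=observe();print(o["time_s"],o["position"])
for n,(x,y,w,h) in dict(driver=(110,75,30,75),jar=(408,115,30,30),cap=(262,225,25,25)).items():
    p,q=a[y:y+h,x:x+w],d["pixels"][y:y+h,x:x+w]; print(n,np.abs(p.astype(int)-q).mean(), cv2.phaseCorrelate(cv2.cvtColor(p,6).astype(np.float32),cv2.cvtColor(q,6).astype(np.float32)))
E
```

```text
29.55 [ 0.26002734 -0.47188757  0.24845796]
driver 3.4534814814814814 ((-0.3557969349805017, 0.49294490519807965), 0.819648712793986)
jar 0.5448148148148149 ((-0.035172348568307754, -0.021434055169148536), 1.0073589389854007)
cap 5.601066666666667 ((0.489081779509581, 0.3200403342096898), 0.8098089008331298)
```

View pics/z13.png

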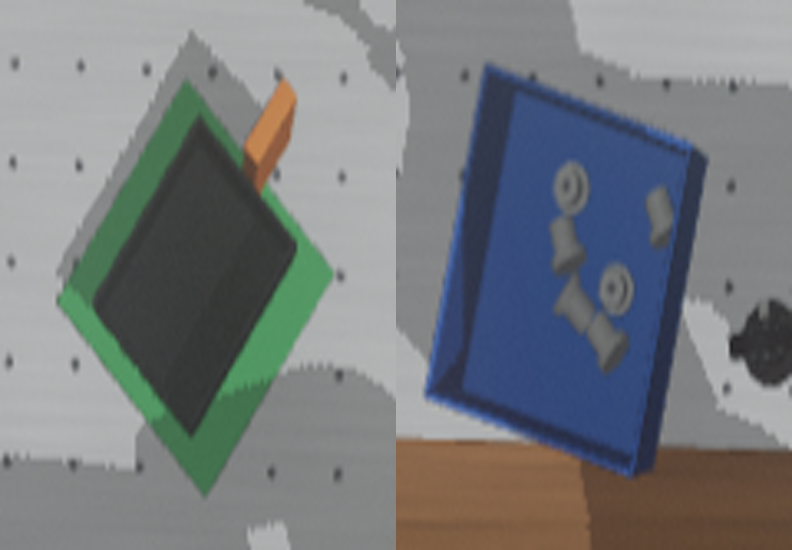

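View pics/t13.png

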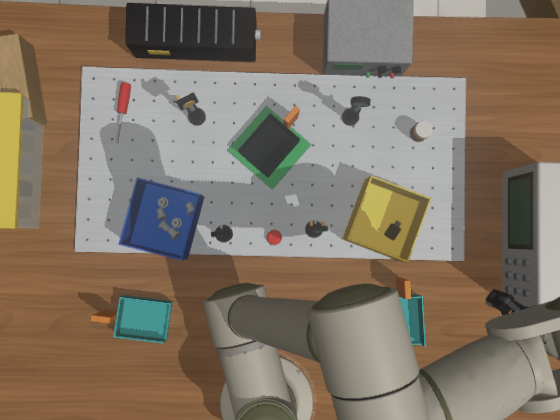

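Blue holds six pedestals, two upright and four lying, which is the five plus the sample. Yellow still holds only the clamp. Next I'll check how well the tray is centred and whether the loose items moved.

```bash
python3 - <<'E'
from h import *
d=viewer.get_image("top");s=viewer.get_image("scene")
f=lambda p:(210+(p[0]+.5)/3.3-.5,90+(p[1]+.5)/5-.5)
P=np.array([plane(d,f(p),.054)[:2] for p in((202,115),(297,245),(192,437),(93,303))]);print(P.round(4),"c",P.mean(0).round(4),[np.linalg.norm(P[i]-P[i-1]).round(3) for i in range(4)])
def red(im): 
    m=cv2.inRange(cv2.cvtColor(im,cv2.COLOR_BGR2HSV),(0,120,50),(6,255,255));n,l,st,c=cv2.connectedComponentsWithStats(m);return [c[i].round(1).tolist() for i in range(1,n) if st[i][4]>50]
for n,im in(("top",d),("scene",s)):print(n,red(cv2.imread(f"pics/{n}0.png")),red(im["pixels"]))
E
```

```text
[[ 0.7051  0.0071]
 [ 0.6435 -0.0642]
 [ 0.5481  0.0105]
 [ 0.6112  0.0847]] c [0.627  0.0095] [np.float64(0.122), np.float64(0.094), np.float64(0.121), np.float64(0.097)]
top [[123.3, 97.2], [273.6, 237.0]] [[123.3, 97.2], [273.6, 236.9]]
scene [[271.5, 214.4], [474.7, 319.5]] [[271.6, 214.3], [474.7, 319.5]]
```

The tray centre is (0.627,0.0095) against the mat's (0.6275,0.0107), about 1 mm off. The loose items have not moved, so I'm handing in.

```bash
python3 -c "
from rig import env
print(env.close_job())"
```

```text
the job is handed in; nothing more can be done
None
```

I tipped all five steel pedestals into the blue bin, the one with the steel sample. The empty tray is back upright on its green mat, and the gripper let go and moved clear. I handed the job in at about 30 s of the 54 s allowed.

**Last checks:**
- **Blue bin:** the top view shows six pedestals, the five tipped in plus the sample. The load on the wrist after pouring was about 1.9 N, which is the bare tray.
- **Yellow bin:** it still holds only the black clamp.
- **Tray:** its centre measured about 1 mm from the mat's centre, and it is roughly square with the mat. Before release, one corner read about 4 mm off, but the clear view afterwards did not bear that out.
- **Optics and loose items:** the driver and lens cap centroids moved 0.1 px or less in both views, and the jar showed no shift. A plain image difference at the driver and cap was not zero; I put that down to shifted arm shadows. The optics look unmoved in the pictures, though I did not measure them again.
- **Forces:** the readings I took stayed within a few newtons, about 6 N at most.

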